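Un-nest the casting rings and set each over its wax pattern

ROBOT

A 6-joint arm with a two-finger parallel gripper is mounted at the origin on the work surface. World frame = base frame: x ahead of the robot, y to its left, z up, the work surface at z = 0. Lengths are in mm, angles in rad, forces in N, time in s.
With the tool pointing down it reaches from about 275 to 1000 mm from the base axis. Payload 8.4 kg.
Tool frame: the origin (TCP) lies midway between the tips of the shut fingers; the grasp point (between the pads) lies 19 mm behind it; z points along the fingers, y is the line along which they close (so a half turn about z gives the same grasp; the last joint's range is limited). The gripper opens to 85 mm and grips with 20 to 120 N. Pads are 22 mm wide; open, the fingers measure 114 mm over their backs; the gripper's body (76 mm by 85 mm) begins 54 mm behind the grasp point. The pads swing forward as they close: fully open they stand 13 mm farther back than shut.
Start: joints at [1.269, 0.353, 1.633, -0, 1.155, -0.002], TCP at [184.579, 597.125, 231.281] pointing down, gripper open.
Joint ranges: [-2.63, 2.63], [-0.92, 2.1], [0.06, 2.66], [-1.3, 4.44], [0, 2.69], [-3.02, 3.02]. Speed limits (rad/s): [2.22, 2.22, 2.79, 3.14, 3.14, 3.14].

INTERFACE

Orientations are given as [roll, pitch, yaw] about the fixed x, y, z axes, in that order (R = Rz(yaw) Ry(pitch) Rx(roll)).
In Python, from rig import r gives the robot as it stands.
- The arm moves only by the shell command python3 -m inch 'ROWS' [OPENING] [FORCE]. ROWS is JSON, a list that holds one entry, the list of rows, each a list of 6 numbers: the shift along the tool's x, y, z scaled (see below), then the turn, a rotation vector about the tool's x, y, z scaled (see below). In form: [[[tx, ty, tz, wx, wy, wz], ...]]. A call has 1 to 8 rows; each row is the pose to reach, as a shift and turn from the pose commanded when the call began, along the tool's axes at that moment, turning the shorter way round; what a row does not reach only later rows make up. The controller multiplies each number of a shift by 20 cm and each number of a turn by pi rad. A row lasts 1/12 s, in which the tool goes at most 41.7 mm and 7.16 degrees, less where a joint would pass 70% of its speed; a pose out of reach is approached as far as the arm can. A call with a number of a shift or a turn outside -1 to 1 is refused whole. A call with a gripper value outside its range is refused whole. OPENING is the gripper's target within -1 to 1 (fully open at 1, half-way at 0, shut at -1), set as the call begins (- or left out, the last holds). The fingers move at their own pace and stop on an object; FORCE is the grip in N (left out, the last holds). Time passes only in rows, so rows that repeat a pose let the fingers close. It gives the time, the measured TCP pose, the force, the opening and the grip force at its end, in the units of the state.
- r.sense(): the state, without advancing time (a new reading comes with each control period).
- r.grab_frame(name): name is "scene" or "top" or "wrist"; returns the picture (384x512x3 uint8, red, green, blue); there is no depth.
- r.camera_info(name): a dict with "K" (3x3 intrinsics, pixels), "rvec" (rotation vector, rad) and "tvec" (3), from world to camera coordinates, as OpenCV has them; the wrist camera has in their place "mount" (4x4, takes a point from camera to tool coordinates, whose origin is the TCP and whose axes are the flange's). Camera axes: x right, y down, z forward; pixel columns grow to the right and rows downward; lengths in mm; the calibration is good to about 2 mm. A picture is of the moment at which its call begins: read the wrist's pose just before it. camera_info takes no time and is no camera call.
- r.sign_off(): hands the job in; it is judged then, once.
The state is a dict: "clock": time; "qpos": joint angles; "qvel": joint speeds; "joint_efforts": joint torques, N m; "eef_pos": TCP position; "tcp_rot": TCP orientation; "contact_force": force on the tool from outside, world axes, zero at the start; "wrist_torque": the same for the moment, N m; "opening": opening from 0.0 (shut) to 1.0 (fully open); "grasp_force": force on a finger pad.
Only numpy, scipy, OpenCV 4.12 (cv2) and the standard library are available. Lean on these libraries where they do the work, as an engineer would, in place of code of your own. Each camera call takes 0.05 s, during which the arm holds its last target. There are 200 camera calls.

TASK

Take the nested stack of four steel casting rings apart and set each ring over the wax pattern on the rubber former of its own size, so that it stands flat on the former's base disc round the cone. Lower the rings gently over the wax without dropping them or shoving or tipping the formers, and leave the yellow cast and the orange cup where they are.

Things in the scene. Friction and masses are not known exactly. Their poses are not given: they have to be found in the camera images.
- ring_66: the largest casting ring: a plain upright stainless steel tube, 66 mm outside diameter, 2 mm wall, 58 mm high, open at both ends, loose. Origin: centre of its lower end; z up along its axis. At the start all four rings stand on the bench nested one inside the other, about 4 mm of gap from each to the next (no room for a finger), the largest outermost.
- ring_54: the second largest casting ring: a plain upright stainless steel tube, 54 mm outside diameter, 2 mm wall, 54 mm high, open at both ends, loose. Origin: centre of its lower end; z up along its axis. At the start all four rings stand on the bench nested one inside the other, about 4 mm of gap from each to the next (no room for a finger), the largest outermost.
- ring_42: the third casting ring: a plain upright stainless steel tube, 42 mm outside diameter, 2 mm wall, 50 mm high, open at both ends, loose. Origin: centre of its lower end; z up along its axis. At the start all four rings stand on the bench nested one inside the other, about 4 mm of gap from each to the next (no room for a finger), the largest outermost.
- ring_30: the smallest casting ring: a plain upright stainless steel tube, 30 mm outside diameter, 2 mm wall, 46 mm high, open at both ends, loose. Origin: centre of its lower end; z up along its axis. At the start all four rings stand on the bench nested one inside the other, about 4 mm of gap from each to the next (no room for a finger), the largest outermost.
- former_66: the rubber former for the 66 mm ring, loose: grey disc 78 mm wide, 8 mm thick; on it a cone 58.4 mm wide at its foot, tapering upward (1.8 mm play inside its ring), and on that a dark green wax pattern on a thin sprue (a five-tooth arched bridge, top 56 mm above the bench). The ring stands on the disc, 8 mm above the bench, round cone and wax. Origin: centre of the disc's underside, on the axis; z up.
- former_54: the rubber former for the 54 mm ring, loose: grey disc 66 mm wide, 8 mm thick; on it a cone 46.4 mm wide at its foot, tapering upward (1.8 mm play inside its ring), and on that a dark green wax pattern on a thin sprue (a straight three-tooth bridge, top 52 mm above the bench). The ring stands on the disc, 8 mm above the bench, round cone and wax. Origin: centre of the disc's underside, on the axis; z up.
- former_42: the rubber former for the 42 mm ring, loose: grey disc 54 mm wide, 8 mm thick; on it a cone 34.4 mm wide at its foot, tapering upward (1.8 mm play inside its ring), and on that a dark green wax pattern on a thin sprue (two crowns side by side, top 47 mm above the bench). The ring stands on the disc, 8 mm above the bench, round cone and wax. Origin: centre of the disc's underside, on the axis; z up.
- former_30: the rubber former for the 30 mm ring, loose: grey disc 42 mm wide, 8 mm thick; on it a cone 22.4 mm wide at its foot, tapering upward (1.8 mm play inside its ring), and on that a dark green wax pattern on a thin sprue (one single crown, top 42 mm above the bench). The ring stands on the disc, 8 mm above the bench, round cone and wax. Origin: centre of the disc's underside, on the axis; z up.
- stone_cast: bystander: a yellow stone dental cast, about 58 x 60 mm and 30 mm high, loose. Origin: on its underside, near the middle.
- cup: bystander: an orange plastic cup, 68 mm across and 68 mm high, loose. Origin: centre of its underside.
Things that resemble listed ones, but are neither listed nor needed, are in the scene too. What is shaped like the ring_30 but pink is not meant. Leave any pink look-alike of the ring_54 alone.

How it is judged:
By the outcome, as a careful person would: the job done as asked, in the order asked, and still so for the second after the job is handed in, with the robot touching nothing.
It also fails if it takes over 106 s, if anything falls off the work surface, if the arm or the gripper's body presses on something with over 40 N, if the wrist force passes 120 N, or if a joint passes its speed limit or range.

## Working session

There is one attempt and no reset: what is moved stays moved. The work goes in short steps, Python scripts to look and compute and a shell command to move; the robot and the scene stay as the last step left them, time stands still between calls to the robot, and variables do not carry over. Pictures are saved under pics/ and viewed, at most 14 in all, crops included, and the job is handed in when it is done.

```bash
ls; mkdir -p pics
python3 - <<'E'
from rig import r
import cv2,numpy as np
print(r.sense())
for n in("scene","top","wrist"):
    f=r.grab_frame(n);cv2.imwrite(f"pics/{n}0.png",f[:,:,::-1]);print(n,r.camera_info(n))
a=[cv2.imread(f"pics/{n}0.png") for n in("scene","top")]
E
```

```text
pics
{'clock': 0.0, 'qpos': array([ 1.26857871e+00,  3.53659796e-01,  1.63415527e+00, -1.67218995e-05,
        1.15517343e+00, -2.40009724e-03]), 'qvel': array([-0.00043013,  0.00064517,  0.0003371 ,  0.00064269,  0.00022034,
        0.00012303]), 'joint_efforts': array([-2.04978896e-03, -6.05238390e+01, -3.42066658e+01, -1.93101587e-04,
        9.30500304e-03,  7.08375055e-06]), 'eef_pos': array([184.45323682, 596.65876964, 230.54535456]), 'tcp_rot': array([-3.14019678e+00,  1.19386558e-05,  2.84178191e+00]), 'contact_force': array([-0.78051295, -0.00281078, -0.23321504]), 'wrist_torque': array([ 0.01369423, -0.0202794 ,  0.03983534]), 'grasp_force': 0.0, 'opening': 0.9947291692771568}
scene {'K': array([[393.57434726,   0.        , 254.50574303],
       [  0.        , 393.57434726, 194.56515516],
       [  0.        ,   0.        ,   1.        ]]), 'rvec': array([ 1.65501928,  1.65658638, -0.87218736]), 'tvec': array([ -59.14456808, -279.89714375, 1349.95383195])}
top {'K': array([[413.38634365,   0.        , 255.779018  ],
       [  0.        , 413.38634365, 191.68587041],
       [  0.        ,   0.        ,   1.        ]]), 'rvec': array([ 2.11362841, -2.16200101,  0.2329863 ]), 'tvec': array([ 65.4279826 , 517.41038981, 804.2827152 ])}
wrist {'K': array([[288.5902311 ,   0.        , 251.90149364],
       [  0.        , 288.5902311 , 188.69174295],
       [  0.        ,   0.        ,   1.        ]]), 'mount': array([[-1.30205154e-03, -9.52536328e-01, -3.04422156e-01,
         7.78678688e+01],
       [ 9.99999054e-01, -1.37492385e-03,  2.50133229e-05,
        -6.74905309e-01],
       [-4.42383382e-04, -3.04421835e-01,  9.52537217e-01,
        -1.43551998e+02],
       [ 0.00000000e+00,  0.00000000e+00,  0.00000000e+00,
         1.00000000e+00]])}
```

View pics/top0.png

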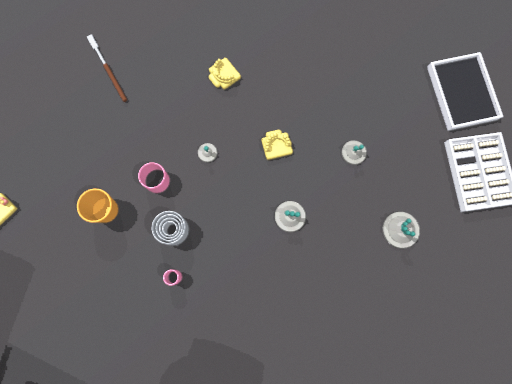

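View pics/scene0.png

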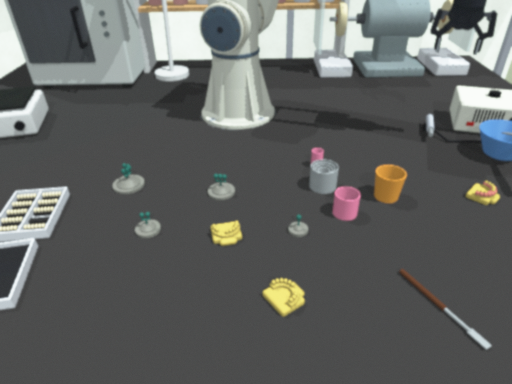

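The top view shows the nested grey stack at (171,229). The former candidates are at (401,230) for 66, (290,216) for 54, (354,152) for 42 and (207,152) for 30, to be confirmed by disc width. The pink look-alikes at (154,178) and (173,278) get left alone, and the cup is at (98,207).

```bash
cat > h.py <<'E'
from rig import r
import cv2,numpy as np
from scipy.optimize import least_squares
from scipy.spatial.transform import Rotation as Ro
def cam(n,s=None):
    c=r.camera_info(n)
    if n!="wrist":
        R=cv2.Rodrigues(c["rvec"])[0]; return c["K"],R.T,-R.T@c["tvec"]
    s=s or r.sense(); R=Ro.from_euler("xyz",s["tcp_rot"]).as_matrix(); M=c["mount"]
    return c["K"],R@M[:3,:3],R@M[:3,3]+s["eef_pos"]
def cast(C,px,z):
    K,R,o=C; px=np.atleast_2d(px).astype(float)
    d=(R@np.linalg.inv(K)@np.c_[px,np.ones(len(px))].T).T
    return (o+d*((z-o[2])/d[:,2:]))[:,:2]
def proj(C,p):
    K,R,o=C; q=K@R.T@(np.asarray(p,float)-o); return q[:2]/q[2]
def circ(P,rad=None):
    c=P.mean(0)
    f=lambda v:np.hypot(*(P-v[:2]).T)-(v[2] if rad is None else rad)
    s=least_squares(f,[*c,20] if rad is None else c,loss="soft_l1",f_scale=.7)
    return s.x
def grab(n,tag):
    s=r.sense(); C=cam(n,s); f=r.grab_frame(n); cv2.imwrite(f"pics/{tag}.png",f[:,:,::-1]); return f,C
E
python3 - <<'E'
from h import *
f=cv2.imread("pics/top0.png");C=cam("top")
hsv=cv2.cvtColor(f,cv2.COLOR_BGR2HSV)
m=((hsv[...,1]<70)&(hsv[...,2]>75)).astype(np.uint8)
for n,(u,v),z in [("f66",(401,230),8),("f54",(290,216),8),("f42",(354,152),8),("f30",(207,152),8),("stack",(171,229),58)]:
    w=np.zeros_like(m);w[v-26:v+26,u-26:u+26]=m[v-26:v+26,u-26:u+26]
    h=cv2.convexHull(np.argwhere(w)[:,::-1].astype(np.int32))[:,0]
    print(n,circ(cast(C,h,z)).round(1))
for n,p,z in [("pink54",(154,172),54),("pink30",(173,275),46),("cup",(98,203),68)]: print(n,cast(C,p,z).round())
a=cv2.resize(f[110:300,60:440],(760,380),interpolation=cv2.INTER_CUBIC);cv2.imwrite("pics/crop1.png",a)
E
```

```text
f66 [ 439.5 -257.    77.5]
f54 [474.2 -18.7  77.5]
f42 [ 613.9 -167.    81.6]
f30 [619.1 157.8  80.3]
stack [446.8 225.5  71.6]
pink54 [[563. 261.]]
pink30 [[355. 222.]]
cup [[498. 367.]]
```

View pics/crop1.png

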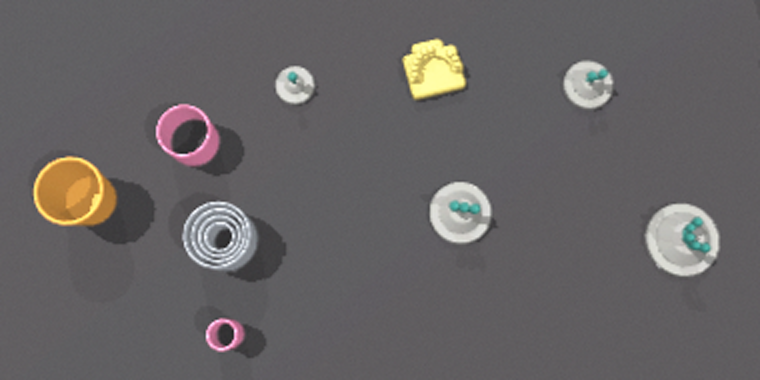

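The crop confirms the match. The stack of four grey rings is at crop (220,236). The formers shrink as 66 (five-tooth arch, (683,240)), 54 (three teeth, (460,211)), 42 (two crowns, (589,84)) and 30 (one crown, (295,85)). The mask threshold was too low because it includes the bench, so I'm redoing it.

Run:
```python
from h import *
f=cv2.imread("pics/top0.png");C=cam("top")
hsv=cv2.cvtColor(f,cv2.COLOR_BGR2HSV)
print(hsv[240,330],hsv[216,282])
m=((hsv[...,1]<70)&(hsv[...,2]>125)).astype(np.uint8)
for n,(u,v),z in [("f66",(401,230),8),("f54",(290,216),8),("f42",(354,152),8),("f30",(207,152),8),("stack",(171,229),58)]:
    w=np.zeros_like(m);w[v-22:v+22,u-22:u+22]=m[v-22:v+22,u-22:u+22]
    h=cv2.convexHull(np.argwhere(w)[:,::-1].astype(np.int32))[:,0]
    print(n,circ(cast(C,h,z)).round(1))
s=r.sense();R=Ro.from_euler("xyz",s["tcp_rot"]).as_matrix();print(R.round(2))
```

```text
[150   3  94] [ 21   9 196]
f66 [ 438.  -256.8   39.5]
f54 [472.5 -19.   33.1]
f42 [ 611.9 -166.8   27.3]
f30 [616.8 157.1  21.1]
stack [447.6 228.2  35.5]
[[-0.96  0.3  -0.  ]
 [ 0.3   0.96 -0.  ]
 [ 0.   -0.   -1.  ]]
```

```bash
python3 -m inch '[[[-0.9,-0.69,0.18,0,0,0],[-0.9,-0.69,0.18,0,0,0],[-0.9,-0.69,0.18,0,0,0],[-0.9,-0.69,0.18,0,0,0],[-0.9,-0.69,0.18,0,0,0],[-0.9,-0.69,0.18,0,0,0]]]' 1
python3 -m inch '[[[-0.9,-0.69,0.18,0,0,-0.0954],[-0.9,-0.69,0.18,0,0,-0.0954],[-0.9,-0.69,0.18,0,0,-0.0954],[-0.9,-0.69,0.18,0,0,-0.0954],[-0.9,-0.69,0.18,0,0,-0.0954],[-0.9,-0.69,0.18,0,0,-0.0954],[-0.9,-0.69,0.18,0,0,-0.0954],[-0.9,-0.69,0.18,0,0,-0.0954]]]'
python3 - <<'E'
from h import *
f,C=grab("wrist","w1");s=r.sense();print(s["clock"],s["eef_pos"],s["tcp_rot"],s["contact_force"]);print(proj(C,[447,228,58]))
E
```

```text
clock: 0.65
eef_pos: [316.8, 408.3, 194.3]
tcp_rot: [-3.139, 0.0, 2.841]
contact_force: [0.1, 1.0, -0.1]
opening: 1.0
grasp_force: 0.0
clock: 1.32
eef_pos: [447.5, 225.7, 158.9]
tcp_rot: [-3.141, -0.001, 3.138]
contact_force: [-1.4, 0.8, 1.1]
opening: 1.003
grasp_force: 0.0
1.3667 [447.0197839  226.71685395 159.10521842] [ 3.14158971e+00 -6.20417937e-04  3.13963792e+00] [0.06753318 0.27903729 0.0315736 ]
[255.2309514  188.15183924]
```

View pics/w1.png

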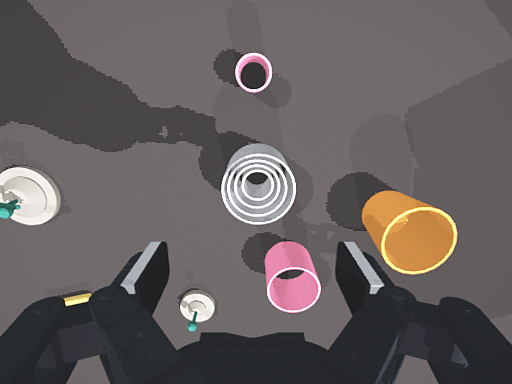

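Wrist view: the four bright concentric rims are centred near (258,187), between the open fingers. Pink30 is at (254,72), pink54 at (293,275) and the cup at (410,235), all well clear. I'll fit each rim at its own height.

```bash
cat >> h.py <<'E'
def rims(f,C,hs,near,thr=225,win=48):
    u,v=map(int,near);g=f.min(2);m=np.zeros(g.shape,np.uint8);sl=np.s_[v-win:v+win,u-win:u+win]
    m[sl]=(g[sl]>thr)
    n,l,st,_=cv2.connectedComponentsWithStats(m)
    ids=sorted(range(1,n),key=lambda i:-st[i,2]); 
    for i in ids[:len(hs)+2]:
        h=cv2.convexHull(np.argwhere(l==i)[:,::-1].astype(np.int32))[:,0]
        if len(h)<6: continue
        print("comp",st[i].tolist(),[circ(cast(C,h,z)).round(1).tolist() for z in hs])
E
python3 - <<'E'
from h import *
f=cv2.imread("pics/w1.png")
rims(f,cam("wrist"),[58,54,50,46],(258,187))
E
```

```text
comp [221, 154, 75, 70, 460] [[448.2, 231.7, 33.0], [449.5, 231.8, 33.5], [450.8, 231.9, 34.1], [452.1, 231.9, 34.6]]
comp [227, 159, 60, 58, 415] [[446.9, 230.4, 26.6], [448.2, 230.5, 27.1], [449.4, 230.6, 27.5], [450.7, 230.6, 27.9]]
comp [234, 164, 46, 44, 318] [[445.1, 230.2, 20.4], [446.3, 230.3, 20.7], [447.6, 230.3, 21.0], [448.8, 230.4, 21.4]]
comp [241, 170, 33, 31, 220] [[443.6, 230.7, 14.4], [444.8, 230.8, 14.6], [446.0, 230.9, 14.8], [447.2, 230.9, 15.1]]
```

```bash
python3 -m inch '[[[-0.006,0.022,0.2,0,0,0],[-0.006,0.022,0.35,0,0,0],[-0.006,0.022,0.5,0,0,0],[-0.006,0.022,0.6,0,0,0],[-0.006,0.022,0.68,0,0,0],[-0.006,0.022,0.705,0,0,0],[-0.006,0.022,0.705,0,0,0]]]'
python3 -m inch '[[[0,0,0,0,0,0],[0,0,0,0,0,0],[0,0,0,0,0,0],[0,0,0,0,0,0],[0,0,0,0,0,0],[0,0,0,0,0,0]]]' -0.2 40
```

```text
clock: 1.95
eef_pos: [446.9, 232.1, 17.3]
tcp_rot: [-3.141, -0.002, -3.14]
contact_force: [0.2, -0.1, -0.1]
opening: 1.004
grasp_force: 0.0
clock: 2.45
eef_pos: [448.8, 232.3, 19.7]
tcp_rot: [3.14, 0.002, 3.141]
contact_force: [-3.9, 2.4, 8.1]
opening: 0.778
grasp_force: 45.1
```

```bash
python3 -m inch '[[[0,0,-0.03,0,0,0],[0,0,-0.12,0,0,0],[0,0,-0.25,0,0,0],[0,0,-0.38,0,0,0],[0,0,-0.45,0,0,0],[0,0,-0.45,0,0,0]]]'
python3 - <<'E'
from h import *
f,C=grab("wrist","w2");s=r.sense();print(s["clock"],s["eef_pos"],s["opening"],s["contact_force"])
E
```

```text
clock: 2.95
eef_pos: [450.3, 232.5, 111.9]
tcp_rot: [3.139, 0.006, 3.141]
contact_force: [0.7, 1.2, -2.2]
opening: 0.777
grasp_force: 45.7
3.0 [449.41122999 232.04055106 110.15172863] 0.7803726196139261 [-0.61700826  0.19354907 -3.2805457 ]
```

View pics/w2.png

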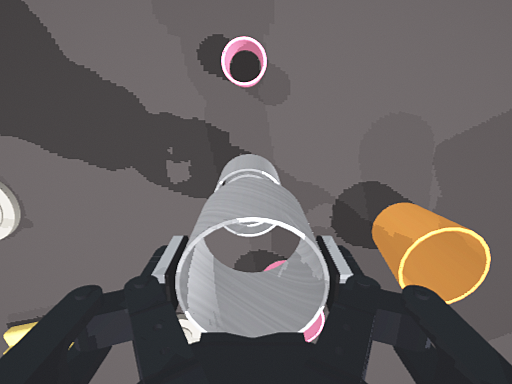

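The ring is held, with its rim ellipse centred near (253,285), and the other three rings are still standing behind it at (249,185). Next is the view pose beside former 66.

```bash
cat >> h.py <<'E'
def held(f,C,tcp,dz,rad,thr=225,rmax=325,box=(150,350,150)):
    g=f.min(2); p=np.argwhere(g>thr)[:,::-1]; p=p[(p[:,1]<rmax)&(p[:,0]>box[0])&(p[:,0]<box[1])&(p[:,1]>box[2])]
    P=cast(C,p,tcp[2]+dz)-tcp[:2]
    c=np.zeros(2)
    for k in range(30):   # keep points near rim
        d=np.hypot(*(P-c).T); Q=P[abs(d-rad+1)<max(8-k,2)]
        c=circ(Q,rad-1)
    print("held rel tcp",c.round(2),len(Q),"free fit",circ(Q).round(2)); return c
def former(f,C,near,rad,thr=150):
    u,v=map(int,near);w=int(rad*1.6);hsv=cv2.cvtColor(f,cv2.COLOR_RGB2HSV)
    m=((hsv[...,1]<50)&(hsv[...,2]>thr)).astype(np.uint8);k=np.zeros_like(m)
    sl=np.s_[max(0,v-w):v+w,max(0,u-w):u+w];k[sl]=m[sl]
    n,l,st,_=cv2.connectedComponentsWithStats(k);i=1+np.argmax(st[1:,4])
    h=cv2.findContours((l==i).astype(np.uint8),cv2.RETR_EXTERNAL,cv2.CHAIN_APPROX_NONE)[0][0][:,0]
    h=cv2.convexHull(h)[:,0]
    P=cast(C,h,8);print("former",st[i].tolist(),circ(P).round(1),"fixed r",circ(P,rad).round(1))
E
python3 -m inch '[[[-0.095,-0.815,0,0,0,0],[-0.095,-0.815,0,0,0,0],[-0.095,-0.815,0,0,0,0],[-0.095,-0.815,0,0,0,0]]]'
python3 -m inch '[[[-0.095,-0.815,0,0,0,0],[-0.095,-0.815,0,0,0,0],[-0.095,-0.815,0,0,0,0],[-0.095,-0.815,0,0,0,0]]]'
python3 -m inch '[[[-0.095,-0.815,0,0,0,0],[-0.095,-0.815,0,0,0,0],[-0.095,-0.815,0,0,0,0],[-0.095,-0.815,0,0,0,0],[-0.095,-0.815,0,0,0,0],[-0.095,-0.815,0,0,0,0],[-0.095,-0.815,0,0,0,0],[-0.095,-0.815,0,0,0,0]]]'
python3 - <<'E'
from h import *
f,C=grab("wrist","w3");s=r.sense();print(s["clock"],s["eef_pos"],s["opening"],s["contact_force"])
n=proj(C,[438,-257,8]);print(n)
former(f,C,n,39)
held(f,C,s["eef_pos"],39.7,33)
E
```

```text
clock: 3.33
eef_pos: [466.1, 66.7, 107.2]
tcp_rot: [-3.141, -0.002, -3.141]
contact_force: [0.9, 0.6, -1.7]
opening: 0.78
grasp_force: 45.9
clock: 3.67
eef_pos: [485.1, -96.7, 107.1]
tcp_rot: [3.141, -0.002, 3.141]
contact_force: [1.0, 1.4, -1.7]
opening: 0.778
grasp_force: 45.9
clock: 4.33
eef_pos: [504.3, -256.2, 107.3]
tcp_rot: [3.14, -0.002, -3.141]
contact_force: [-0.4, -0.3, -1.9]
opening: 0.78
grasp_force: 46.1
4.3833 [ 504.58774766 -256.06589454  107.63731554] 0.7790287451570996 [ 0.13215825 -0.02919025 -1.57505947]
[251.54115782 111.85476902]
former [203, 59, 96, 99, 5645] [ 436.7 -257.6   38.8] fixed r [ 436.7 -257.7]
held rel tcp [-0.89 -0.81] 397 free fit [-1.16 -0.64 31.63]
```

View pics/w3.png

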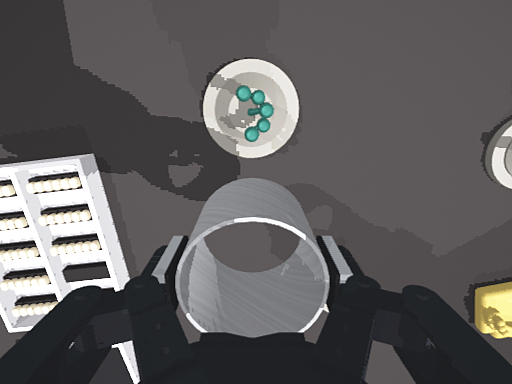

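Former 66 is at (251,108), with its five-tooth arch standing upright, about 67 mm off along the tool's +x. I'm moving over it and descending.

```bash
python3 -m inch '[[[0.2,-0.002,0,0,0,0],[0.335,-0.004,0,0,0,0],[0.335,-0.004,0,0,0,0],[0.335,-0.004,0,0,0,0],[0.335,-0.004,0.1,0,0,0],[0.335,-0.004,0.2,0,0,0],[0.335,-0.004,0.28,0,0,0],[0.335,-0.004,0.28,0,0,0]]]'
python3 - <<'E'
from h import *
f,C=grab("wrist","w4");s=r.sense();print(s["clock"],s["eef_pos"],s["opening"],s["contact_force"])
E
```

```text
clock: 5.05
eef_pos: [437.8, -256.9, 50.0]
tcp_rot: [3.14, -0.003, -3.14]
contact_force: [-0.9, 0.4, -1.7]
opening: 0.782
grasp_force: 46.1
5.1 [ 438.25861371 -257.27858459   51.30946175] 0.7793418106690675 [ 0.33842415 -0.03959841 -2.11875011]
```

View pics/w4.png

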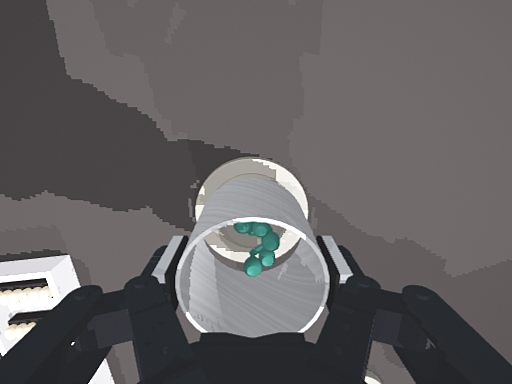

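The ring is coming down round the wax and sits centred over the disc: ring at x≈252, disc spanning 194–309. I'll lower it slowly.

```bash
python3 -m inch '[[[0,0,0.03,0,0,0],[0,0,0.06,0,0,0],[0,0,0.085,0,0,0],[0,0,0.1,0,0,0],[0,0,0.11,0,0,0],[0,0,0.115,0,0,0],[0,0,0.12,0,0,0],[0,0,0.12,0,0,0]]]'
python3 -m inch '[[[0,0,0.004,0,0,0],[0,0,0.008,0,0,0],[0,0,0.01,0,0,0],[0,0,0.01,0,0,0]]]'
```

```text
clock: 5.77
eef_pos: [438.2, -258.3, 28.3]
tcp_rot: [-3.142, 0.0, 3.141]
contact_force: [-0.1, 0.2, -2.2]
opening: 0.776
grasp_force: 46.2
clock: 6.1
eef_pos: [438.3, -258.4, 27.7]
tcp_rot: [-3.141, 0.0, 3.141]
contact_force: [-5.5, 2.1, 17.6]
opening: 0.779
grasp_force: 48.0
```

It's seated: 27.7 mm is the pick height plus 8 mm, with contact felt. I'll release, rise and check.

```bash
python3 -m inch '[[[0,0,-0.004,0,0,0],[0,0,-0.004,0,0,0],[0,0,-0.004,0,0,0],[0,0,-0.004,0,0,0],[0,0,-0.004,0,0,0]]]' 1
python3 -m inch '[[[0,0,-0.05,0,0,0],[0,0,-0.2,0,0,0],[0,0,-0.4,0,0,0],[0,0,-0.55,0,0,0],[0,0,-0.66,0,0,0],[0,0,-0.66,0,0,0],[0,0,-0.66,0,0,0]]]'
python3 - <<'E'
from h import *
f,C=grab("wrist","w5");s=r.sense();print(s["clock"],s["eef_pos"],s["opening"],s["contact_force"])
rims(f,C,[66],proj(C,[438,-257,66]))
former(f,C,proj(C,[438,-257,8]),39)
E
```

```text
clock: 6.52
eef_pos: [438.2, -258.3, 27.0]
tcp_rot: [3.142, -0.0, 3.142]
contact_force: [-0.3, -0.6, -1.0]
opening: 1.0
grasp_force: 0.0
clock: 7.1
eef_pos: [438.9, -258.7, 160.8]
tcp_rot: [-3.14, 0.003, 3.142]
contact_force: [-0.2, 0.7, -0.2]
opening: 1.0
grasp_force: 0.0
7.15 [ 438.09024729 -258.25723405  159.46746405] 1.0017983360766747 [-0.67319325 -0.2781697  -0.1913514 ]
comp [215, 141, 76, 84, 707] [[433.2, -258.0, 36.5]]
comp [244, 184, 11, 7, 32] [[434.1, -262.1, 4.5]]
former [214, 134, 78, 92, 3849] [ 448.6 -257.5   47.7] fixed r [ 446.8 -259.6]
```

View pics/w5.png

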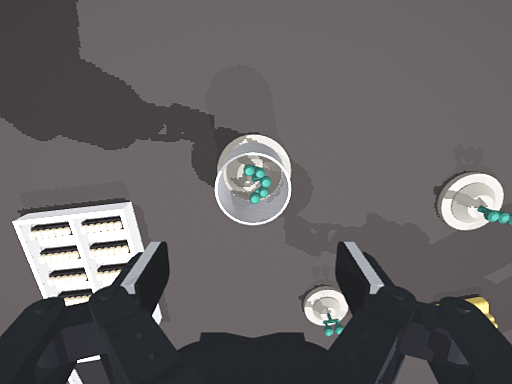

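Ring 66 stands round its wax on the disc, rim at (253,188). Back to the stack.

```bash
python3 -m inch '[[[-0.016,0.8145,0,0,0,0],[-0.016,0.8145,0,0,0,0],[-0.016,0.8145,0,0,0,0],[-0.016,0.8145,0,0,0,0]]]'
python3 -m inch '[[[-0.016,0.8145,0,0,0,0],[-0.016,0.8145,0,0,0,0],[-0.016,0.8145,0,0,0,0],[-0.016,0.8145,0,0,0,0]]]'
python3 -m inch '[[[-0.016,0.8145,0,0,0,0],[-0.016,0.8145,0,0,0,0],[-0.016,0.8145,0,0,0,0],[-0.016,0.8145,0,0,0,0],[-0.016,0.8145,0,0,0,0],[-0.016,0.8145,0,0,0,0],[-0.016,0.8145,0,0,0,0],[-0.016,0.8145,0,0,0,0]]]'
python3 - <<'E'
from h import *
f,C=grab("wrist","w6");s=r.sense();print(s["clock"],s["eef_pos"],s["opening"],s["contact_force"])
rims(f,C,[54,50,46],proj(C,[448,230.5,54]))
E
```

```text
clock: 7.48
eef_pos: [439.7, -93.4, 157.6]
tcp_rot: [3.141, -0.003, 3.14]
contact_force: [0.9, 0.6, 0.2]
opening: 1.006
grasp_force: 0.0
clock: 7.82
eef_pos: [443.1, 69.6, 157.8]
tcp_rot: [-3.141, -0.003, 3.142]
contact_force: [0.2, 0.0, -0.0]
opening: 1.003
grasp_force: 0.0
clock: 8.48
eef_pos: [447.1, 229.1, 158.2]
tcp_rot: [-3.14, -0.002, 3.141]
contact_force: [0.2, -0.3, -0.7]
opening: 1.005
grasp_force: 0.0
8.5333 [447.36683572 229.00276969 158.4508291 ] 0.997314869222819 [ 0.75368568 -0.70200503 -0.25917678]
comp [224, 160, 60, 57, 400] [[448.5, 229.5, 27.0], [449.8, 229.5, 27.4], [451.1, 229.5, 27.8]]
comp [230, 165, 47, 44, 325] [[446.7, 229.3, 20.7], [448.0, 229.3, 21.1], [449.2, 229.3, 21.4]]
comp [238, 170, 33, 31, 218] [[445.1, 230.0, 14.6], [446.3, 230.0, 14.8], [447.6, 230.0, 15.0]]
```

```bash
python3 -m inch '[[[-0.006,0.003,0.2,0,0,0],[-0.006,0.003,0.35,0,0,0],[-0.006,0.003,0.5,0,0,0],[-0.006,0.003,0.6,0,0,0],[-0.006,0.003,0.67,0,0,0],[-0.006,0.003,0.7,0,0,0],[-0.006,0.003,0.7,0,0,0]]]'
python3 -m inch '[[[0,0,0,0,0,0],[0,0,0,0,0,0],[0,0,0,0,0,0],[0,0,0,0,0,0],[0,0,0,0,0,0],[0,0,0,0,0,0],[0,0,0,0,0,0]]]' -0.4 40
python3 -m inch '[[[0,0,-0.03,0,0,0],[0,0,-0.12,0,0,0],[0,0,-0.25,0,0,0],[0,0,-0.38,0,0,0],[0,0,-0.45,0,0,0],[0,0,-0.45,0,0,0]]]'
```

```text
clock: 9.12
eef_pos: [448.3, 229.6, 18.0]
tcp_rot: [-3.14, -0.002, 3.14]
contact_force: [0.2, -0.6, -0.3]
opening: 1.002
grasp_force: 0.0
clock: 9.7
eef_pos: [449.8, 231.2, 20.5]
tcp_rot: [3.141, 0.002, -3.141]
contact_force: [-0.1, -2.5, 6.0]
opening: 0.627
grasp_force: 41.0
clock: 10.2
eef_pos: [451.0, 232.1, 112.9]
tcp_rot: [3.139, 0.006, 3.142]
contact_force: [1.5, 1.0, -1.7]
opening: 0.631
grasp_force: 42.7
```

```bash
python3 -m inch '[[[-0.228,-0.625,0,0,0,0],[-0.228,-0.625,0,0,0,0],[-0.228,-0.625,0,0,0,0],[-0.228,-0.625,0,0,0,0]]]'
python3 -m inch '[[[-0.228,-0.625,0,0,0,0],[-0.228,-0.625,0,0,0,0],[-0.228,-0.625,0,0,0,0],[-0.228,-0.625,0,0,0,0],[-0.228,-0.625,0,0,0,0],[-0.228,-0.625,0,0,0,0],[-0.228,-0.625,0,0,0,0]]]'
python3 - <<'E'
from h import *
f,C=grab("wrist","w7");s=r.sense();t=s["eef_pos"];print(s["clock"],t,s["opening"],s["contact_force"])
n=proj(C,[472.5,-19,8]);print(n)
former(f,C,n,33)
held(f,C,t,34.6,27)
E
```

```text
clock: 10.53
eef_pos: [495.7, 101.8, 108.8]
tcp_rot: [-3.14, 0.001, 3.14]
contact_force: [0.4, -0.1, -1.6]
opening: 0.626
grasp_force: 43.0
clock: 11.12
eef_pos: [539.3, -18.1, 108.5]
tcp_rot: [3.141, -0.001, -3.141]
contact_force: [0.7, -0.2, -1.2]
opening: 0.627
grasp_force: 43.2
11.1667 [539.3727436  -17.83310241 108.68429553] 0.6295895029432176 [ 0.44408606  0.95234244 -2.87697022]
[251.51466782 111.09447944]
former [211, 67, 81, 84, 4707] [471.5 -19.6  33. ] fixed r [471.5 -19.6]
held rel tcp [-2.09 -0.89] 492 free fit [-2.01 -0.87 25.76]
```

View pics/w7.png

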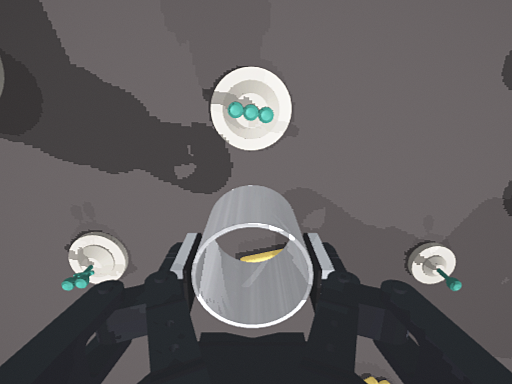

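The three-tooth former 54 is at (251,108), upright, and ring 54 is held squarely. Moving over it and lowering.

```bash
python3 -m inch '[[[0.2,-0.002,0,0,0,0],[0.3325,-0.0045,0,0,0,0],[0.3325,-0.0045,0,0,0,0],[0.3325,-0.0045,0,0,0,0],[0.3325,-0.0045,0.1,0,0,0],[0.3325,-0.0045,0.2,0,0,0],[0.3325,-0.0045,0.28,0,0,0],[0.3325,-0.0045,0.28,0,0,0]]]'
python3 -m inch '[[[0,0,0.03,0,0,0],[0,0,0.06,0,0,0],[0,0,0.08,0,0,0],[0,0,0.095,0,0,0],[0,0,0.105,0,0,0],[0,0,0.11,0,0,0],[0,0,0.115,0,0,0],[0,0,0.115,0,0,0]]]'
python3 -c "
from h import *
f,C=grab('wrist','w8');s=r.sense();print(s['clock'],s['eef_pos'],s['contact_force'])"
```

```text
clock: 11.83
eef_pos: [472.9, -19.0, 50.9]
tcp_rot: [3.141, -0.003, -3.14]
contact_force: [-1.2, -0.1, -2.2]
opening: 0.626
grasp_force: 43.2
clock: 12.5
eef_pos: [473.7, -19.9, 30.1]
tcp_rot: [-3.142, 0.0, 3.141]
contact_force: [0.3, 0.3, -1.3]
opening: 0.634
grasp_force: 43.2
12.55 [473.78221138 -19.93487608  30.20578613] [ 0.2441525  -0.40352872 -1.87602922]
```

View pics/w8.png

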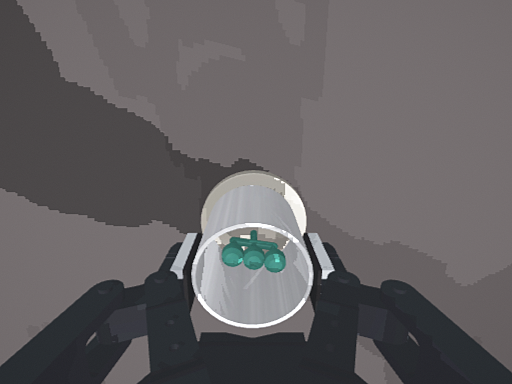

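Ring 54 is centred round the wax and the disc, with no side force. Setting it down, releasing and returning.

```bash
python3 -m inch '[[[0,0,0.004,0,0,0],[0,0,0.008,0,0,0],[0,0,0.012,0,0,0],[0,0,0.014,0,0,0],[0,0,0.014,0,0,0]]]'
```

```text
clock: 12.97
eef_pos: [473.9, -19.9, 28.4]
tcp_rot: [-3.142, 0.0, 3.142]
contact_force: [-4.3, -0.2, 19.1]
opening: 0.624
grasp_force: 45.3
```

```bash
python3 -m inch '[[[0,0,-0.005,0,0,0],[0,0,-0.005,0,0,0],[0,0,-0.005,0,0,0],[0,0,-0.005,0,0,0],[0,0,-0.005,0,0,0],[0,0,-0.005,0,0,0]]]' 1
python3 -m inch '[[[0,0,-0.05,0,0,0],[0,0,-0.2,0,0,0],[0,0,-0.4,0,0,0],[0,0,-0.55,0,0,0],[0,0,-0.66,0,0,0],[0,0,-0.66,0,0,0],[0,0,-0.66,0,0,0]]]'
python3 -c "
from h import *
f,C=grab('wrist','w9');s=r.sense();print(s['eef_pos'],s['contact_force'])
rims(f,C,[62],proj(C,[473,-20,62]))"
python3 -m inch '[[[0.065,0.625,0,0,0,0],[0.065,0.625,0,0,0,0],[0.065,0.625,0,0,0,0],[0.065,0.625,0,0,0,0]]]'
python3 -m inch '[[[0.065,0.625,0,0,0,0],[0.065,0.625,0,0,0,0],[0.065,0.625,0,0,0,0],[0.065,0.625,0,0,0,0],[0.065,0.625,0,0,0,0],[0.065,0.625,0,0,0,0],[0.065,0.625,0,0,0,0]]]'
python3 - <<'E'
from h import *
f,C=grab("wrist","w10");s=r.sense();print(s["clock"],s["eef_pos"],s["opening"],s["contact_force"])
rims(f,C,[50,46],proj(C,[448,230,50]))
E
```

```text
clock: 13.47
eef_pos: [473.6, -19.9, 28.2]
tcp_rot: [-3.142, -0.0, 3.142]
contact_force: [-0.0, -0.6, 0.3]
opening: 1.0
grasp_force: 0.0
clock: 14.05
eef_pos: [474.6, -19.9, 162.0]
tcp_rot: [-3.141, 0.004, 3.142]
contact_force: [0.0, 0.4, -0.9]
opening: 1.002
grasp_force: 0.0
[473.62198045 -19.88617146 160.69780909] [ 0.4364517  -0.56740411 -0.71186313]
comp [222, 140, 62, 75, 726] [[465.0, -20.8, 32.2]]
clock: 14.43
eef_pos: [459.0, 110.2, 159.0]
tcp_rot: [3.14, -0.003, -3.139]
contact_force: [0.8, 0.3, -0.0]
opening: 0.999
grasp_force: 0.0
clock: 15.02
eef_pos: [447.2, 228.7, 159.4]
tcp_rot: [-3.14, -0.002, 3.141]
contact_force: [0.4, -0.8, -0.5]
opening: 1.005
grasp_force: 0.0
15.0667 [447.45539961 228.6220722  159.66917042] 1.0010407363110896 [ 0.03349683 -0.14672842 -0.51705918]
comp [231, 165, 46, 44, 320] [[447.9, 229.4, 21.0], [449.1, 229.4, 21.3]]
comp [238, 170, 33, 31, 220] [[446.4, 229.8, 14.8], [447.6, 229.9, 15.0]]
```

```bash
python3 -m inch '[[[-0.002,0.004,0.2,0,0,0],[-0.002,0.004,0.35,0,0,0],[-0.002,0.004,0.5,0,0,0],[-0.002,0.004,0.6,0,0,0],[-0.002,0.004,0.68,0,0,0],[-0.002,0.004,0.72,0,0,0],[-0.002,0.004,0.72,0,0,0]]]'
python3 -m inch '[[[0,0,0,0,0,0],[0,0,0,0,0,0],[0,0,0,0,0,0],[0,0,0,0,0,0],[0,0,0,0,0,0],[0,0,0,0,0,0],[0,0,0,0,0,0],[0,0,0,0,0,0]]]' -0.6 40
python3 -m inch '[[[0,0,-0.03,0,0,0],[0,0,-0.12,0,0,0],[0,0,-0.25,0,0,0],[0,0,-0.38,0,0,0],[0,0,-0.45,0,0,0],[0,0,-0.45,0,0,0]]]'
```

```text
clock: 15.65
eef_pos: [447.3, 229.3, 14.8]
tcp_rot: [-3.14, -0.003, 3.14]
contact_force: [-0.0, -0.0, -0.1]
opening: 1.0
grasp_force: 0.0
clock: 16.32
eef_pos: [448.9, 231.2, 17.6]
tcp_rot: [3.141, 0.002, -3.141]
contact_force: [-1.3, -1.4, 7.4]
opening: 0.492
grasp_force: 39.5
clock: 16.82
eef_pos: [450.1, 232.0, 110.0]
tcp_rot: [3.139, 0.005, -3.142]
contact_force: [0.6, -0.7, -0.2]
opening: 0.489
grasp_force: 40.8
```

```bash
python3 -m inch '[[[-0.384,-0.663,0,0,0,0],[-0.384,-0.663,0,0,0,0],[-0.384,-0.663,0,0,0,0],[-0.384,-0.663,0,0,0,0]]]'
python3 -m inch '[[[-0.384,-0.663,0,0,0,0],[-0.384,-0.663,0,0,0,0],[-0.384,-0.663,0,0,0,0],[-0.384,-0.663,0,0,0,0]]]'
python3 -m inch '[[[-0.384,-0.663,0,0,0,0],[-0.384,-0.663,0,0,0,0],[-0.384,-0.663,0,0,0,0],[-0.384,-0.663,0,0,0,0],[-0.384,-0.663,0,0,0,0],[-0.384,-0.663,0,0,0,0],[-0.384,-0.663,0,0,0,0]]]'
python3 - <<'E'
from h import *
f,C=grab("wrist","w11");s=r.sense();t=s["eef_pos"];print(s["clock"],t,s["opening"],s["contact_force"])
n=proj(C,[611.9,-166.8,8]);print(n)
former(f,C,n,27)
held(f,C,t,33.5,21,box=(180,320,200))
E
```

```text
clock: 17.15
eef_pos: [525.9, 95.9, 106.2]
tcp_rot: [-3.141, 0.001, -3.141]
contact_force: [0.5, 1.0, -1.0]
opening: 0.491
grasp_force: 40.9
clock: 17.48
eef_pos: [602.9, -37.4, 105.9]
tcp_rot: [-3.141, 0.001, 3.141]
contact_force: [-0.1, 0.8, -1.4]
opening: 0.494
grasp_force: 40.9
clock: 18.07
eef_pos: [677.4, -166.4, 105.3]
tcp_rot: [3.141, -0.002, 3.141]
contact_force: [-0.5, 1.2, -1.0]
opening: 0.493
grasp_force: 40.9
18.1167 [ 677.43827903 -165.83942695  105.60029606] 0.4928659609458064 [-0.47541198  0.40169711 -0.94382351]
[251.95088223 112.94941199]
former [217, 76, 68, 70, 3325] [ 611.  -167.8   27. ] fixed r [ 611.  -167.8]
held rel tcp [-1.67 -1.17] 360 free fit [-1.4  -1.21 19.66]
```

View pics/w11.png

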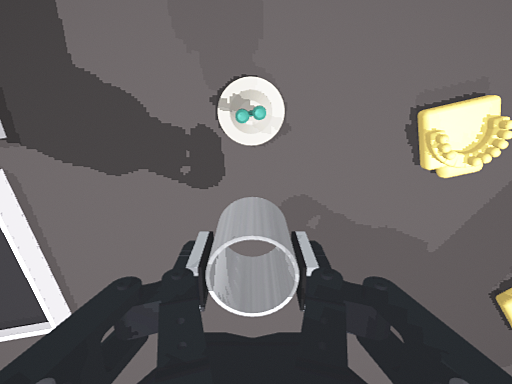

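Former 42 (two crowns) is at (251,110), upright. Place ring 42 the same way.

```bash
python3 -m inch '[[[0.2,-0.002,0,0,0,0],[0.326,-0.0045,0,0,0,0],[0.326,-0.0045,0,0,0,0],[0.326,-0.0045,0,0,0,0],[0.326,-0.0045,0.1,0,0,0],[0.326,-0.0045,0.2,0,0,0],[0.326,-0.0045,0.28,0,0,0],[0.326,-0.0045,0.28,0,0,0]]]'
python3 -m inch '[[[0,0,0.03,0,0,0],[0,0,0.06,0,0,0],[0,0,0.08,0,0,0],[0,0,0.095,0,0,0],[0,0,0.105,0,0,0],[0,0,0.11,0,0,0],[0,0,0.11,0,0,0],[0,0,0.11,0,0,0]]]'
python3 -c "
from h import *
f,C=grab('wrist','w12');s=r.sense();print(s['clock'],s['eef_pos'],s['contact_force'])"
```

```text
clock: 18.78
eef_pos: [612.1, -166.4, 47.5]
tcp_rot: [3.14, -0.004, -3.141]
contact_force: [-0.5, 0.2, -1.3]
opening: 0.49
grasp_force: 40.9
clock: 19.45
eef_pos: [613.4, -167.9, 28.5]
tcp_rot: [-3.142, 0.0, 3.141]
contact_force: [0.5, 0.4, -1.1]
opening: 0.492
grasp_force: 40.9
19.5 [ 613.4369253  -167.91263211   28.54323023] [ 0.47563311 -0.99090601 -0.62964185]
```

View pics/w12.png

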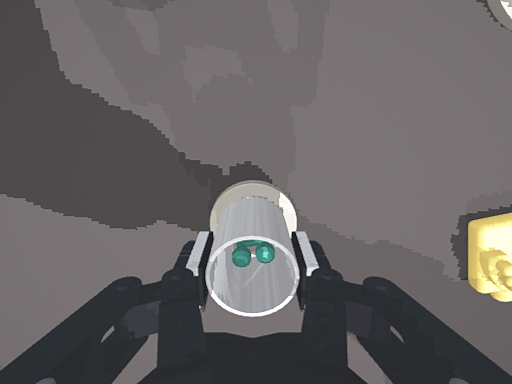

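Ring 42 is centred with no contact yet, so I'll finish the descent.

```bash
python3 -m inch '[[[0,0,0.005,0,0,0],[0,0,0.01,0,0,0],[0,0,0.014,0,0,0],[0,0,0.017,0,0,0],[0,0,0.019,0,0,0],[0,0,0.019,0,0,0]]]'
```

```text
clock: 20.0
eef_pos: [613.4, -167.9, 25.6]
tcp_rot: [-3.142, 0.0, 3.141]
contact_force: [-4.7, 1.5, 10.2]
opening: 0.488
grasp_force: 42.0
```

```bash
python3 -m inch '[[[0,0,-0.003,0,0,0],[0,0,-0.003,0,0,0],[0,0,-0.003,0,0,0],[0,0,-0.003,0,0,0],[0,0,-0.003,0,0,0],[0,0,-0.003,0,0,0],[0,0,-0.003,0,0,0]]]' 1
python3 -m inch '[[[0,0,-0.05,0,0,0],[0,0,-0.2,0,0,0],[0,0,-0.4,0,0,0],[0,0,-0.55,0,0,0],[0,0,-0.67,0,0,0],[0,0,-0.67,0,0,0]]]'
python3 -m inch '[[[0.277,0.663,0,0,0,0],[0.277,0.663,0,0,0,0],[0.277,0.663,0,0,0,0],[0.277,0.663,0,0,0,0]]]'
python3 -m inch '[[[0.277,0.663,0,0,0,0],[0.277,0.663,0,0,0,0],[0.277,0.663,0,0,0,0],[0.277,0.663,0,0,0,0]]]'
python3 -m inch '[[[0.277,0.663,0,0,0,0],[0.277,0.663,0,0,0,0],[0.277,0.663,0,0,0,0],[0.277,0.663,0,0,0,0],[0.277,0.663,0,0,0,0],[0.277,0.663,0,0,0,0],[0.277,0.663,0,0,0,0]]]'
python3 - <<'E'
from h import *
f,C=grab("wrist","w13");s=r.sense();print(s["clock"],s["eef_pos"],s["opening"],s["contact_force"])
rims(f,C,[46],proj(C,[448,230,46]))
E
```

```text
clock: 20.58
eef_pos: [613.2, -167.8, 25.0]
tcp_rot: [3.142, -0.0, 3.141]
contact_force: [0.1, -1.1, -0.3]
opening: 0.999
grasp_force: 0.0
clock: 21.08
eef_pos: [616.4, -168.7, 165.7]
tcp_rot: [-3.139, 0.009, 3.142]
contact_force: [1.1, 0.2, 1.4]
opening: 1.003
grasp_force: 0.0
clock: 21.42
eef_pos: [555.2, -32.0, 159.0]
tcp_rot: [3.14, -0.002, -3.141]
contact_force: [0.2, -0.0, 0.4]
opening: 1.002
grasp_force: 0.0
clock: 21.75
eef_pos: [500.1, 100.5, 159.1]
tcp_rot: [3.141, -0.001, -3.141]
contact_force: [1.4, -0.0, -1.1]
opening: 0.998
grasp_force: 0.0
clock: 22.33
eef_pos: [447.1, 229.6, 159.1]
tcp_rot: [-3.141, -0.0, -3.141]
contact_force: [-0.4, 0.6, -0.5]
opening: 1.001
grasp_force: 0.0
22.3833 [447.34792153 229.24868027 159.10488161] 1.000160139931585 [-0.64090172  0.55600015 -0.68122863]
comp [237, 170, 33, 31, 213] [[447.5, 229.9, 15.0]]
```

```bash
python3 -m inch '[[[-0.001,0.003,0.2,0,0,0],[-0.001,0.003,0.35,0,0,0],[-0.001,0.003,0.5,0,0,0],[-0.001,0.003,0.6,0,0,0],[-0.001,0.003,0.68,0,0,0],[-0.001,0.003,0.725,0,0,0],[-0.001,0.003,0.725,0,0,0]]]'
python3 -m inch '[[[0,0,0,0,0,0],[0,0,0,0,0,0],[0,0,0,0,0,0],[0,0,0,0,0,0],[0,0,0,0,0,0],[0,0,0,0,0,0],[0,0,0,0,0,0],[0,0,0,0,0,0]]]' -0.9 30
python3 -m inch '[[[0,0,0,0,0,0],[0,0,0,0,0,0]]]'
python3 -m inch '[[[0,0,-0.03,0,0,0],[0,0,-0.12,0,0,0],[0,0,-0.25,0,0,0],[0,0,-0.38,0,0,0],[0,0,-0.45,0,0,0],[0,0,-0.45,0,0,0]]]'
```

```text
clock: 22.97
eef_pos: [446.7, 229.1, 12.5]
tcp_rot: [-3.14, -0.003, 3.14]
contact_force: [0.1, -0.4, 0.0]
opening: 1.004
grasp_force: 0.0
clock: 23.63
eef_pos: [447.9, 231.0, 15.0]
tcp_rot: [3.141, 0.001, -3.141]
contact_force: [-0.8, -1.1, 6.3]
opening: 0.347
grasp_force: 29.1
clock: 23.8
eef_pos: [447.9, 230.9, 15.1]
tcp_rot: [3.141, 0.001, -3.141]
contact_force: [-0.6, 0.2, 7.0]
opening: 0.348
grasp_force: 29.1
clock: 24.3
eef_pos: [449.2, 231.7, 107.6]
tcp_rot: [3.139, 0.005, -3.142]
contact_force: [1.3, 1.0, -0.3]
opening: 0.347
grasp_force: 29.8
```

```bash
python3 -m inch '[[[-0.588,-0.185,0,0,0,0],[-0.588,-0.185,0,0,0,0],[-0.588,-0.185,0,0,0,0],[-0.588,-0.185,0,0,0,0]]]'
python3 -m inch '[[[-0.588,-0.185,0,0,0,0],[-0.588,-0.185,0,0,0,0],[-0.588,-0.185,0,0,0,0],[-0.588,-0.185,0,0,0,0],[-0.588,-0.185,0,0,0,0],[-0.588,-0.185,0,0,0,0],[-0.588,-0.185,0,0,0,0]]]'
python3 - <<'E'
from h import *
f,C=grab("wrist","w14");s=r.sense();t=s["eef_pos"];print(s["clock"],t,s["opening"],s["contact_force"])
n=proj(C,[616.8,157.1,8]);print(n)
former(f,C,n,21)
held(f,C,t,31.5,15,box=(200,304,210))
E
```

```text
clock: 24.63
eef_pos: [571.7, 192.2, 104.5]
tcp_rot: [3.141, 0.006, 3.14]
contact_force: [-0.2, -0.1, 0.1]
opening: 0.348
grasp_force: 29.8
clock: 25.22
eef_pos: [680.9, 156.9, 103.3]
tcp_rot: [-3.141, -0.002, -3.141]
contact_force: [0.1, -0.0, -0.7]
opening: 0.349
grasp_force: 29.8
25.2667 [681.04585578 157.0244352  103.67123428] 0.343473765382601 [ 0.42283125 -0.25055708 -0.97880118]
[253.00375679 114.9553197 ]
former [227, 87, 53, 54, 2072] [616.5 156.7  21. ] fixed r [616.5 156.7]
held rel tcp [-0.78 -1.  ] 347 free fit [-0.78 -0.99 13.96]
```

View pics/w14.png

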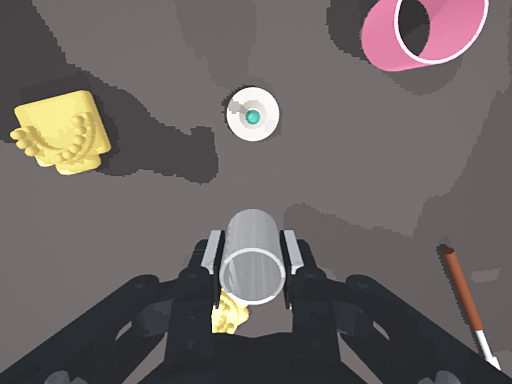

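Former 30 (single crown) is at (252,114), upright. The pink tube at (425,25) and the cast at (60,130) are clear. Place ring 30.

```bash
python3 -m inch '[[[0.2,0.002,0,0,0,0],[0.319,0.003,0,0,0,0],[0.319,0.003,0,0,0,0],[0.319,0.003,0,0,0,0],[0.319,0.003,0.1,0,0,0],[0.319,0.003,0.2,0,0,0],[0.319,0.003,0.28,0,0,0],[0.319,0.003,0.28,0,0,0]]]'
python3 -m inch '[[[0,0,0.03,0,0,0],[0,0,0.06,0,0,0],[0,0,0.08,0,0,0],[0,0,0.095,0,0,0],[0,0,0.105,0,0,0],[0,0,0.105,0,0,0],[0,0,0.105,0,0,0]]]'
python3 -c "
from h import *
s=r.sense();print(s['clock'],s['eef_pos'],s['contact_force'])"
```

```text
clock: 25.93
eef_pos: [617.5, 157.1, 45.4]
tcp_rot: [-3.141, -0.003, -3.141]
contact_force: [-0.6, 0.3, -0.2]
opening: 0.347
grasp_force: 29.8
clock: 26.52
eef_pos: [618.8, 157.2, 27.3]
tcp_rot: [3.142, 0.0, 3.141]
contact_force: [-0.8, 0.8, -1.0]
opening: 0.347
grasp_force: 29.8
26.5167 [618.83783699 157.23033464  27.28874043] [-0.75745584  0.7956714  -0.95780007]
```

```bash
python3 -m inch '[[[0.006,0.001,0,0,0,0],[0.006,0.001,0,0,0,0],[0.006,0.001,0.005,0,0,0],[0.006,0.001,0.01,0,0,0],[0.006,0.001,0.015,0,0,0],[0.006,0.001,0.02,0,0,0],[0.006,0.001,0.023,0,0,0],[0.006,0.001,0.023,0,0,0]]]'
```

```text
clock: 27.18
eef_pos: [617.6, 157.4, 23.1]
tcp_rot: [-3.142, -0.0, 3.141]
contact_force: [-2.4, -0.5, 7.5]
opening: 0.352
grasp_force: 30.5
```

```bash
python3 -m inch '[[[0,0,-0.003,0,0,0],[0,0,-0.003,0,0,0],[0,0,-0.003,0,0,0],[0,0,-0.003,0,0,0],[0,0,-0.003,0,0,0],[0,0,-0.003,0,0,0],[0,0,-0.003,0,0,0],[0,0,-0.003,0,0,0]]]' 1
python3 -m inch '[[[0,0,-0.05,0,0,0],[0,0,-0.2,0,0,0],[0,0,-0.4,0,0,0],[0,0,-0.6,0,0,0],[0,0,-0.8,0,0,0],[0,0,-0.95,0,0,0],[0,0,-0.95,0,0,0],[0,0,-0.95,0,0,0]]]'
python3 -m inch '[[[0.9,0.5,0,0,0,0],[0.9,0.5,0,0,0,0],[0.9,0.5,0,0,0,0],[0.9,0.5,0,0,0,0],[0.9,0.5,0,0,0,0],[0.9,0.5,0,0,0,0],[0.9,0.5,0,0,0,0],[0.9,0.5,0,0,0,0]]]'
python3 - <<'E'
from h import *
f,_=grab("top","t9");g,_=grab("scene","s9");print(r.sense()["clock"])
f0=cv2.imread("pics/top0.png");f=f[:,:,::-1];g=g[:,:,::-1]
z=lambda im,u,v,w=28:cv2.resize(im[v-w:v+w,u-w:u+w],(200,200),interpolation=cv2.INTER_CUBIC)
a=np.hstack([z(f,401,230),z(f,290,216),z(f,354,152),z(f,207,152)])
b=cv2.resize(g[130:290,80:400],(800,400),interpolation=cv2.INTER_CUBIC)
cv2.imwrite("pics/fin.png",np.vstack([a,b]))
C=cam("top")
h0=[cv2.inRange(cv2.cvtColor(i,cv2.COLOR_BGR2HSV),(8,120,90),(35,255,255)) for i in (f0,f)]
print("yellow/orange changed px (cols>60):",np.argwhere((h0[0]!=h0[1])[:,60:320]).shape)
E
```

```text
clock: 27.85
eef_pos: [617.5, 157.4, 23.0]
tcp_rot: [-3.142, -0.0, 3.142]
contact_force: [0.1, -0.1, -1.0]
opening: 1.003
grasp_force: 0.0
clock: 28.52
eef_pos: [618.7, 157.7, 216.1]
tcp_rot: [3.14, 0.005, 3.141]
contact_force: [1.0, -1.0, -1.0]
opening: 0.996
grasp_force: 0.0
clock: 29.18
eef_pos: [437.4, 257.3, 212.5]
tcp_rot: [-3.141, -0.001, -3.141]
contact_force: [0.7, 0.2, 0.1]
opening: 0.997
grasp_force: 0.0
29.2833
yellow/orange changed px (cols>60): (1993, 2)
```

View pics/fin.png

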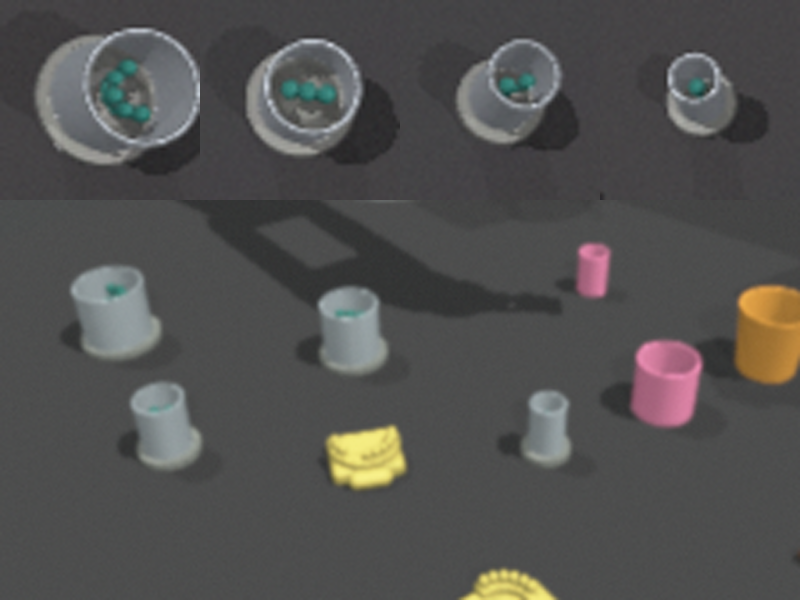

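All four rings stand flat on their formers' discs round the wax. The cast, cup and pink tubes are where they were; the changed pixels fit the arm now covering part of the top view.

```bash
python3 -c "
from rig import r
print(r.sign_off())"
```

```text
the job is handed in; nothing more can be done
None
```

The job is handed in: all four steel rings stand flat on the formers of their own size round the wax, finished at about 29 s, with the yellow cast, orange cup and pink look-alikes never touched.

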